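Uncover the cooled vial and lift it with tongs

ROBOT

A 7-joint arm with a two-finger parallel gripper is mounted at the origin on the work surface. World frame = base frame: x ahead of the robot, y to its left, z up, the work surface at z = 0. Lengths are in m, angles in rad, forces in N, time in s.
With the tool pointing down it reaches from about 0.425 to 0.875 m from the base axis. Payload 9.9 kg.
Tool frame: the origin (TCP) lies at the very end of the fingers, on their centre line; the grasp point (between the pads) lies 19 mm behind it; z points along the fingers, y is the direction in which the jaws open and shut (so a half turn about z gives the same grasp; the last joint's range is limited). The gripper opens to 85 mm and grips with 20 to 120 N. Pads are 22 mm wide; open, the fingers measure 114 mm over their backs; the gripper's body (76 mm by 85 mm) begins 54 mm behind the grasp point. The pads swing forward as they close: fully open they stand 13 mm farther back than shut.
Start: joints at [1.221, 0.576, 0.025, 1.437, -0.015, 1.129, -0.057], TCP at [0.177, -0.651, 0.231] pointing down, gripper open.
Joint ranges: [-2.76, 2.76], [-0.34, 2.15], [-1.52, 1.57], [0.19, 2.46], [-1.09, 4.23], [0.17, 1.99], [-2.82, 2.82]. Speed limits (rad/s): [2.22, 2.22, 3.01, 3.01, 3.14, 3.14, 3.14].

INTERFACE

Orientations are given as a unit quaternion [x, y, z, w].
In Python, from workcell import get_obs, snapshot, finish_job gives the robot as it stands. The module is installed in compiled form; this text tells all that it offers.
- The arm moves only by the shell command python3 -m crank 'ROWS' [FORCE]. ROWS is JSON, a list of rows, each a list of 7 numbers: the closure, from 0 (fully open) to 1 (shut), then the shift along the tool's x, y, z in units of 40 mm (1.0 is 40 mm), then the turn, a rotation vector about the tool's x, y, z in units of 5 degrees (1.0 is 5 degrees). A call has 1 to 12 rows; each row is the pose to reach, as a shift and turn from the pose commanded when the call began, along the tool's axes at that moment; what a row does not reach only later rows make up. A row lasts 1/10 s, in which the tool goes at most 50 mm and 8.59 degrees, less where a joint would pass 70% of its speed; a pose out of reach is approached as far as the arm can. A call with a gripper value outside its range is refused whole. The fingers move at their own pace and stop on an object; FORCE is the grip in N (left out, the last holds). Time passes only in rows, so rows that repeat a pose let the fingers close. It gives the time, the measured TCP pose, the force and the opening at its end, in the units of the state.
- get_obs(): the state, without advancing time (a new reading comes with each control period).
- snapshot(name): name is "side" or "top"; returns a dict with "pixels" (420x560x3 uint8, blue, green, red), "z_map" (420x560 float32, m along the optical axis (not along the pixel's ray), 0 where there is no reading), "intrinsics" (3x3 intrinsics, pixels), "T" (4x4, takes a point from camera to world coordinates). Camera axes: x right, y up, looking along -z (the intrinsics and any distortion apply to the point x, -y, -z); pixel columns grow to the right and rows downward; lengths in m; the calibration is good to about 2 mm. A picture is of the moment at which its call begins.
- finish_job(): hands the job in, once; it reports no verdict.
The state is a dict: "t": time; "joint_positions": joint angles; "joint_velocities": joint speeds; "effort": joint torques, N m; "tool_pos": TCP position; "tool_rot": TCP orientation; "contact_force": force on the tool from outside, world axes, zero at the start; "wrist_torque": the same for the moment, N m; "grip_width": finger opening in m.
Only numpy, scipy, OpenCV 4.12 (cv2) and the standard library are available. Lean on these libraries where they do the work, as an engineer would, in place of code of your own. Each camera call takes 0.05 s, during which the arm holds its last target. There are 200 camera calls.

TASK

Lift the cover cup off the vial on the metal cooling block and nest it onto the stack of upturned cups, and let go of it. Then take the tongs from their wooden rest, close their jaws on the vial (never touch the vial with the gripper itself) and lift it upright at least 10 cm clear of the block; finish while still holding it there in the tongs. Do not knock the vial over, keep the stack on its mat, and leave the marker, the beaker and the blue tube rack where they are.

Things in the scene. Friction and masses are not known exactly. Their poses are not given: they have to be found in the camera images.
- block: Fixed square aluminium cooling block on the bench, 140 x 140 x 20 mm high. Origin at the centre of its underside. The vial stands on its top, up to 20 mm off centre each way.
- vial: Small amber glass vial, 24 mm diameter, 46 mm high with a blue cap (25 mm diameter, top 12 mm), standing upright on the block, at first hidden under the cover cup (roughly under its middle, within 4 mm each way). Origin at the centre of its underside. About 30 g.
- cover_cup: Upturned cup, mouth down: blue conical skirt 55 mm high (outer radius 37 mm at the mouth, 26 mm at its top, wall 3 mm), on top a solid white cylindrical knob to grip (44 mm diameter, 26 mm high; 81 mm in all). Origin: centre of the mouth, at the underside; z up. About 70 g. Stands alone on the block, over the vial.
- stack_top: Upturned cup, mouth down: blue conical skirt 55 mm high (outer radius 37 mm at the mouth, 26 mm at its top, wall 3 mm), on top a solid white cylindrical knob to grip (44 mm diameter, 26 mm high; 81 mm in all). Origin: centre of the mouth, at the underside; z up. Upper cup (blue) of a stack of two on the mat, stuck together; the lower is white. Nested cups sit 29 mm apart with 2.5 mm of play.
- stack_mat: Fixed round black rubber mat, 110 mm diameter, 4 mm thick, under the stack of two cups. Origin at the centre of its underside.
- tongs_rest: Fixed wooden rest, base plate 170 x 90 x 6 mm, with two cross bars (12 mm thick along x, 80 mm wide, tops 40 mm above the bench) at x = -72 mm and x = +52 mm, on which the tongs lie; free space between the bars for the fingers. Origin at the centre of its underside; tongs point along its x.
- tongs: Sprung steel tongs lying level on the rest, 210 mm long, 75 g, arms 16 mm high. Origin midway between the two green grip pads, at mid height, 48 mm above the bench; x points to the jaws, y across, z up. Pads (46 mm along x, 16 mm high) are 53 mm apart over their outer faces when open: pinch them across y from above. Hinge bridge at x = -86 to -108 mm; balanced within 25 mm of the origin.
- tongs_jaws (a point): Point midway between the two jaw pads, fixed in the tongs: 85 mm ahead (+x) of the tongs' origin and 12 mm below it. Jaw pads are upright black rubber faces 24 mm long and 20 mm high, about 52 mm apart when open. The best hold on the vial is with this point on the vial's axis 22 mm above its underside.
- jaw_left (a joint): Closing angle of each arm (both move together): 0 open, as at rest; about 0.08 on the vial; 0.125 stop. The spring pushes each pad outward with 6.5 N when open, 9 N at the vial; grip with 20 to 30 N. Pads squeezed to 47 mm (carrying): the tongs hold and the jaws are still 40 mm apart; on the vial the pads are about 39 mm apart. Pads let out to 53 mm: the tongs drop.
- marker: Bystander: white marker pen with black cap lying on the bench, 115 mm long, 13 mm thick. Origin at its underside near the middle.
- beaker: Bystander: empty clear plastic beaker, 90 mm diameter, 110 mm high. Origin at the centre of its underside.
- rack: Bystander: blue tube rack, 70 x 110 x 45 mm high with one capped tube standing in it (109 mm high). Origin at the centre of its underside.

How it is judged:
By the outcome, as a careful person would: the job done as asked, in the order asked, and still so for the second after the job is handed in, while the arm keeps its last pose, push and grip.
It also fails if it takes over 72 s, if anything falls off the work surface, if the arm or the gripper's body presses on something with over 40 N, if the wrist force passes 120 N, or if a joint passes its speed limit or range.

## Working session

There is one attempt and no reset: what is moved stays moved. The work goes in short steps, Python scripts to look and compute and a shell command to move; the robot and the scene stay as the last step left them, time stands still between calls to the robot, and variables do not carry over. Pictures are saved under pics/ and viewed, about 8 in all and at most 12, crops included, and the job is handed in when it is done.

```bash
mkdir -p pics; ls; cat > h.py <<'E'
import numpy as np, cv2
from workcell import get_obs, snapshot, finish_job
from scipy.spatial.transform import Rotation as R
np.set_printoptions(precision=4,suppress=True)
def snap(n,f):
    s=snapshot(n); cv2.imwrite('pics/'+f+'.png',s['pixels']); np.savez('pics/'+f+'.npz',**{k:s[k] for k in('pixels','z_map','intrinsics','T')}); return s
def load(f): return dict(np.load('pics/'+f+'.npz'))
def cloud(s):
    z=s['z_map'].astype(float);K=s['intrinsics'];v,u=np.mgrid[:z.shape[0],:z.shape[1]]
    p=np.stack([(u-K[0,2])/K[0,0]*z,-(v-K[1,2])/K[1,1]*z,-z],-1)
    w=p@s['T'][:3,:3].T+s['T'][:3,3]; w[z==0]=np.nan; return w
def onplane(s,u,v,h):
    K=s['intrinsics'];d=s['T'][:3,:3]@np.array([(u-K[0,2])/K[0,0],-(v-K[1,2])/K[1,1],-1]);o=s['T'][:3,3]
    return o+d*(h-o[2])/d[2]
def proj(s,p):
    q=s['T'][:3,:3].T@(np.array(p)-s['T'][:3,3]);K=s['intrinsics'];return K[0,0]*q[0]/-q[2]+K[0,2],K[1,1]*-q[1]/-q[2]+K[1,2]
def to(p,yaw=None,axis=None):
    """rows' shift for TCP target p in current tool axes (units), turn units about z for tool-y along world yaw"""
    o=get_obs();r=R.from_quat(o['tool_rot']);return r.inv().apply(np.array(p)-o['tool_pos'])/0.04
E
python3 - <<'E'
from h import *
for n in('top','side'):
    s=snap(n,n+'0');print(n,s['intrinsics'],s['T'])
o=get_obs();print(o);print(R.from_quat(o['tool_rot']).as_matrix())
a=cv2.imread('pics/top0.png');
E
```

```text
pics
top [[494.0944   0.     273.553 ]
 [  0.     494.0944 212.9173]
 [  0.       0.       1.    ]] [[ 0.0287  0.9875 -0.1548  0.4628]
 [-0.9993  0.0248 -0.0275 -0.0071]
 [-0.0233  0.1555  0.9876  0.9359]
 [ 0.      0.      0.      1.    ]]
side [[409.9378   0.     280.7759]
 [  0.     409.9378 209.8011]
 [  0.       0.       1.    ]] [[-0.7659  0.4407 -0.4681  0.2255]
 [-0.6429 -0.5272  0.5556  0.4116]
 [-0.002   0.7265  0.6871  0.5978]
 [ 0.      0.      0.      1.    ]]
{'t': 0.1, 'joint_positions': array([ 1.2212,  0.5765,  0.0248,  1.4378, -0.015 ,  1.129 , -0.0565]), 'joint_velocities': array([ 0.0003, -0.001 ,  0.0014, -0.0045, -0.0003, -0.0004, -0.0021]), 'effort': array([  0.0079, -76.7296,   2.2576, -28.6603,   0.0157,   0.0086,
         0.    ]), 'tool_pos': array([ 0.1772, -0.6509,  0.2305]), 'tool_rot': array([ 0.9912,  0.1325, -0.0001, -0.0007]), 'contact_force': array([-0.4842,  0.2714, -0.4594]), 'wrist_torque': array([-0.0285, -0.0054,  0.037 ]), 'grip_width': 0.0854491615200683}
[[ 0.9649  0.2627 -0.0004]
 [ 0.2627 -0.9649  0.0014]
 [-0.     -0.0015 -1.    ]]
```

View pics/top0.png

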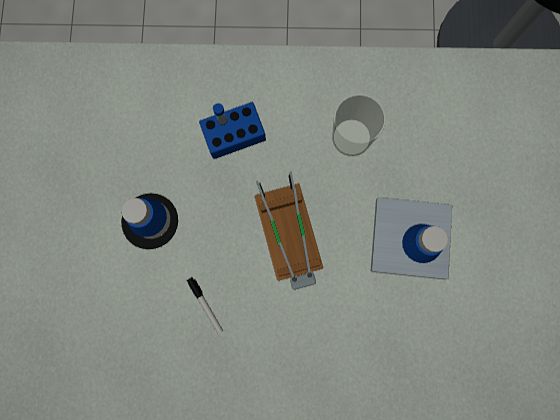

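View pics/side0.png

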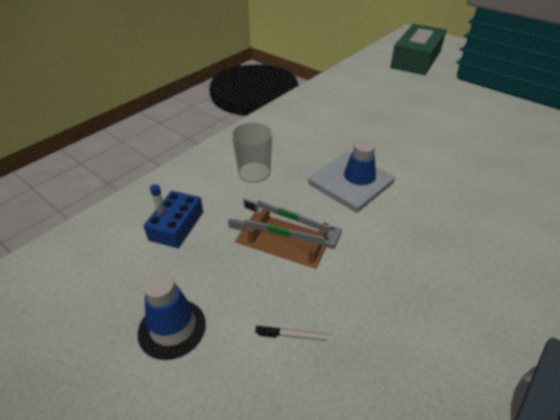

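The top view shows the stack at about (140,210), the tongs with jaws up-image at (275,180) and bridge at (303,282), and the cover cup's knob at (434,238). The side view agrees: marker near (290,332), rack and beaker beyond the tongs.

```bash
python3 - <<'E'
from h import *
for n in('top0','side0'):
    s=load(n);w=cloud(s);px=s['pixels'].astype(int)
    for nm,c,h in(('cover',(434,238) if n=='top0' else (364,150),.101),('stack',(135,210) if n=='top0' else (159,285),.114)):
        v,u=np.mgrid[:420,:560];near=np.hypot(u-c[0],v-c[1])<32
        m=near&(abs(w[...,2]-h)<.006)
        k=m.astype(np.uint8);
        (cc,r)=cv2.minEnclosingCircle(np.argwhere(m)[:,::-1].astype(np.float32))
        print(n,nm,m.sum(),np.nanmean(w[m],0),np.nanmedian(w[m],0), 'encl',cc,r,onplane(s,*np.argwhere(m)[:,::-1].mean(0),h))
    hsv=cv2.cvtColor(s['pixels'],cv2.COLOR_BGR2HSV)
    g=cv2.inRange(hsv,(45,120,60),(75,255,255))
    nn,l,st,ce=cv2.connectedComponentsWithStats(g)
    for i in range(1,nn):
        if st[i,4]>25:
            m=l==i;print(n,'green',st[i],ce[i],np.nanmedian(w[m],0),onplane(s,*ce[i],.056))
s=load('top0');w=cloud(s);z=w[...,2]
# tongs: all above 0.044 near tongs
v,u=np.mgrid[:420,:560];m=(u>245)&(u<330)&(v>165)&(v<295)&(z>.045)&(z<.07)
p=w[m];print('tongs pts',len(p),p.mean(0),np.percentile(p[:,2],[5,50,95]))
# block, mat, rest
for nm,box,lo,hi in(('block',(360,465,185,290),.014,.026),('rest',(245,330,165,295),.003,.012)):
    m=(u>box[0])&(u<box[1])&(v>box[2])&(v<box[3])&(z>lo)&(z<hi)
    p=w[m][:,:2].astype(np.float32);print(nm,cv2.minAreaRect(p))
m=(u>245)&(u<330)&(v>165)&(v<295)&(z>.044)&(z<.07);a=load('top0')['pixels'].copy()
c=a[155:305,180:345];cv2.imwrite('pics/tc.png',cv2.resize(c,None,fx=4,fy=4,interpolation=cv2.INTER_CUBIC))
for nm,box in(('beaker',(325,395,85,160)),('rack',(195,270,95,160))):
    m=(u>box[0])&(u<box[1])&(v>box[2])&(v<box[3])&(z>.03);p=w[m];print(nm,p.min(0),p.max(0),np.median(p,0))
E
```

```text
top0 cover 548 [ 0.5572 -0.2552  0.1017] [ 0.5572 -0.2552  0.1018] encl (433.79412841796875, 238.26470947265625) 13.486272811889648 [ 0.5572 -0.2554  0.101 ]
top0 stack 521 [0.5907 0.2523 0.1145] [0.5905 0.2521 0.1146] encl (134.07691955566406, 210.0) 13.0770263671875 [0.5907 0.2524 0.114 ]
top0 green [297 212   8  24  75] [300.52 224.24] [ 0.5814 -0.0309  0.0568] [ 0.5814 -0.0316  0.056 ]
top0 green [271 220  10  25  75] [275.32   231.5733] [0.567  0.0137 0.0563] [0.5669 0.0132 0.056 ]
side0 cover 232 [ 0.5552 -0.2524  0.1011] [ 0.5548 -0.2518  0.1015] encl (364.0, 145.5) 10.30786418914795 [ 0.5552 -0.2524  0.101 ]
side0 stack 656 [0.5885 0.2546 0.1144] [0.588  0.2548 0.1148] encl (158.5, 285.5) 15.890348434448242 [0.5887 0.2546 0.114 ]
side0 green [278 209  19  11  84] [287.381  213.8333] [ 0.581  -0.0296  0.0522] [ 0.5778 -0.026   0.056 ]
side0 green [268 225  22  11 134] [278.4179 230.1866] [0.5654 0.0148 0.0525] [0.5631 0.0178 0.056 ]
tongs pts 896 [ 0.5484 -0.0173  0.0553] [0.047  0.0563 0.059 ]
block ((0.5681288242340088, -0.23919114470481873), (0.1405855417251587, 0.14038383960723877), 85.61182403564453)
rest ((0.5792367458343506, -0.00819387286901474), (0.24512068927288055, 0.16082914173603058), 1.2933719158172607)
beaker [ 0.7188 -0.1731  0.0301] [ 0.8072 -0.0842  0.1161] [ 0.7829 -0.1324  0.081 ]
rack [0.7136 0.0398 0.0304] [0.8169 0.1635 0.1135] [0.7635 0.103  0.0463]
```

View pics/tc.png

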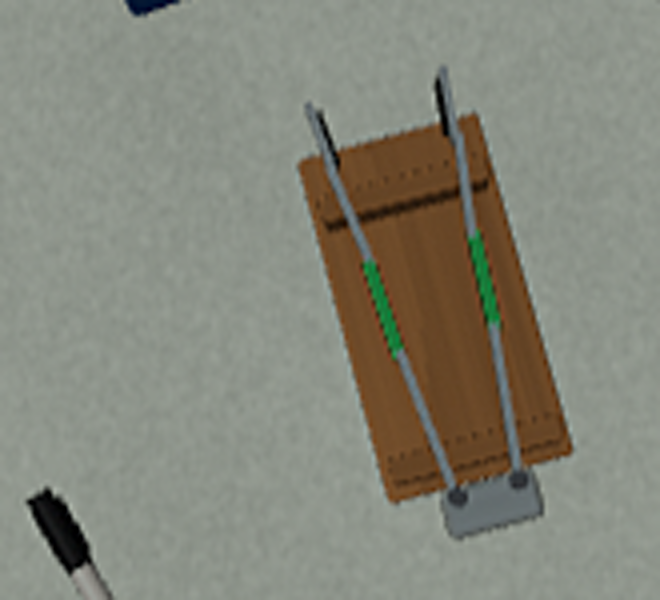

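The crop confirms that the tongs lie square on the rest, with green pads at crop (382,310) and (484,280) and jaws up-image. Next I work out the move to hover over the cover cup, and the tongs' yaw.

```bash
python3 - <<'E'
from h import *
s=load('top0')
f=lambda x,y:(180+x/4-.4,155+y/4-.4)
for a,b in(((300,160),(392,502)),((478,115),(572,450))):
    p=onplane(s,*f(*b),.006);q=onplane(s,*f(*a),.006);d=q-p;print('edge',p,q,np.degrees(np.arctan2(d[1],d[0])))
P=np.mean([onplane(s,*f(*c),.006) for c in((300,160),(392,502),(478,115),(572,450))],0);print('rest centre',P)
print(to([.5563,-.254,.16]), to([.5563,-.254,.077]))
E
```

```text
edge [0.4819 0.0076 0.006 ] [0.6432 0.0561 0.006 ] 16.763886536871734
edge [ 0.5084 -0.0759  0.006 ] [ 0.6673 -0.0287  0.006 ] 16.53821321198411
rest centre [ 0.5752 -0.0102  0.006 ]
[11.7509 -7.082   1.7732] [11.751  -7.0788  3.8482]
```

```bash
python3 -m crank '[[0,3,-1.8,0.4,0,0,0],[0,6,-3.6,0.9,0,0,0],[0,9,-5.4,1.3,0,0,0],[0,11.75,-7.08,1.77,0,0,0],[0,11.75,-7.08,1.77,0,0,0],[0,11.75,-7.08,1.77,0,0,0],[0,11.75,-7.08,1.77,0,0,0],[0,11.75,-7.08,1.77,0,0,0],[0,11.75,-7.08,1.77,0,0,0],[0,11.75,-7.08,1.77,0,0,0],[0,11.75,-7.08,1.77,0,0,0],[0,11.75,-7.08,1.77,0,0,0]]' 30; python3 - <<'E'
from h import *
o=get_obs();print(o['t'],o['contact_force'],R.from_quat(o['tool_rot']).as_matrix()[:,0])
print(to([.5563,-.254,.077]))
E
```

```text
t: 1.3
tool_pos: [0.5611, -0.2465, 0.1591]
tool_rot: [0.99, 0.138, 0.001, -0.002]
contact_force: [0.9, 0.5, 0.5]
grip_width: 0.0852
1.3 [0.8977 0.4587 0.5319] [0.9622 0.2724 0.0023]
[-0.1711  0.1562  2.0519]
```

```bash
python3 -m crank '[[0,0,0,0,0,0,0],[0,0,0,0,0,0,0],[0,0,0,0,0,0,0]]'; python3 -c "
from h import *
print(get_obs()['joint_velocities'],to([.5563,-.254,.077]))"
```

```text
t: 1.6
tool_pos: [0.5552, -0.2564, 0.1606]
tool_rot: [0.991, 0.131, -0.0, 0.0]
contact_force: [0.2, 0.3, 0.0]
grip_width: 0.0853
[ 0.005  -0.0026 -0.0055 -0.003  -0.0007  0.0001 -0.001 ] [ 0.0432 -0.0519  2.0912]
```

```bash
python3 -m crank '[[0,0.02,-0.03,0.7,0,0,0],[0,0.02,-0.03,1.4,0,0,0],[0,0.02,-0.03,1.8,0,0,0],[0,0.02,-0.03,2.08,0,0,0],[0,0.02,-0.03,2.08,0,0,0],[0,0.02,-0.03,2.08,0,0,0],[0,0.02,-0.03,2.08,0,0,0]]'; python3 -c "
from h import *
print(get_obs()['contact_force'],to([.5563,-.254,.077]));s=snap('side','side1');a=s['pixels'][110:215,290:430];cv2.imwrite('pics/s1.png',cv2.resize(a,None,fx=5,fy=5,interpolation=cv2.INTER_CUBIC))"
```

```text
t: 2.3
tool_pos: [0.5574, -0.2538, 0.0784]
tool_rot: [0.991, 0.132, 0.001, 0.0]
contact_force: [-0.2, 1.2, 0.5]
grip_width: 0.0853
[-0.1701  1.2412  0.5438] [-0.028  -0.0014  0.0351]
```

View pics/s1.png

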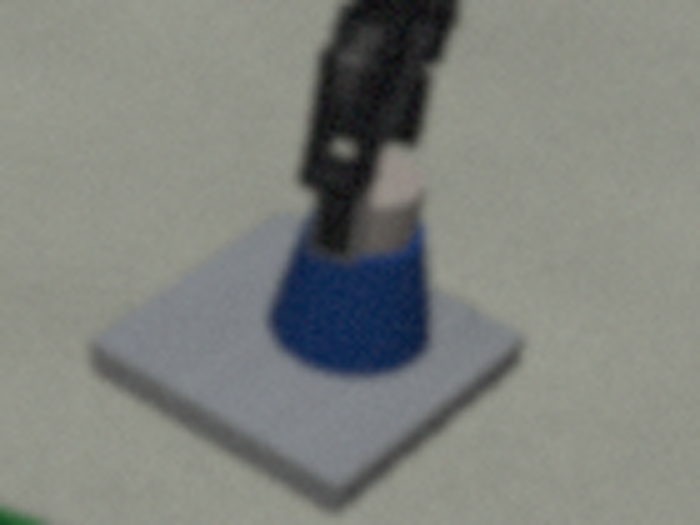

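The cup's knob at crop (395,190) sits between the fingers, with the near finger at (335,230). I close on it.

```bash
python3 -m crank '[[0.3,0,0,0,0,0,0],[0.6,0,0,0,0,0,0],[1,0,0,0,0,0,0],[1,0,0,0,0,0,0],[1,0,0,0,0,0,0],[1,0,0,0,0,0,0],[1,0,0,0,0,0,0],[1,0,0,0,0,0,0],[1,0,0,0,0,0,0],[1,0,0,0,0,0,0]]' 35
```

```text
t: 3.35
tool_pos: [0.5571, -0.2533, 0.0777]
tool_rot: [0.991, 0.132, 0.0, 0.0]
contact_force: [-0.5, -0.2, 5.8]
grip_width: 0.0428
```

```bash
python3 -m crank '[[1,0,0,-0.1,0,0,0],[1,0,0,-0.3,0,0,0],[1,0,0,-0.6,0,0,0],[1,0,0,-1,0,0,0],[1,0,0,-1.5,0,0,0],[1,0,0,-2.1,0,0,0],[1,0,0,-2.8,0,0,0],[1,0,0,-3.4,0,0,0],[1,0,0,-3.8,0,0,0],[1,0,0,-4,0,0,0],[1,0,0,-4,0,0,0],[1,0,0,-4,0,0,0]]'; python3 - <<'E'
from h import *
print(to([.5897,.2534,.238]))
t=snap('top','top1');s=snap('side','side2')
a=np.hstack([cv2.resize(t['pixels'][170:300,340:490],None,fx=2.6,fy=2.6),cv2.resize(s['pixels'][90:220,290:440],None,fx=2.6,fy=2.6)]);cv2.imwrite('pics/c2.png',a)
E
```

```text
t: 4.55
tool_pos: [0.5565, -0.253, 0.2368]
tool_rot: [0.991, 0.133, -0.0, -0.0]
contact_force: [-0.4, -0.2, -0.7]
grip_width: 0.0429
[  4.1272 -11.998   -0.027 ]
```

View pics/c2.png

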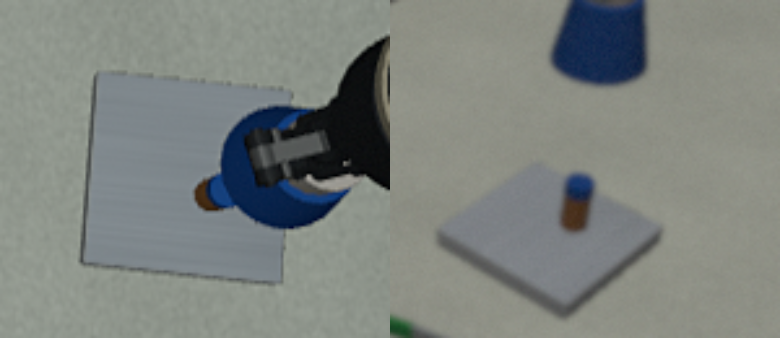

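The cup is held and the vial stands upright on the block (right half, near (577,205)). I carry the cup over the stack.

```bash
python3 -m crank '[[1,0.15,-0.4,0,0,0,0],[1,0.4,-1.2,0,0,0,0],[1,0.76,-2.2,0,0,0,0],[1,1.1,-3.2,0,0,0,0],[1,1.44,-4.2,0,0,0,0],[1,1.79,-5.2,0,0,0,0],[1,2.13,-6.2,0,0,0,0],[1,2.48,-7.2,0,0,0,0],[1,2.82,-8.2,0,0,0,0],[1,3.16,-9.2,0,0,0,0],[1,3.5,-10.2,0,0,0,0],[1,3.78,-11,0,0,0,0]]' && python3 -m crank '[[1,0.21,-0.6,0,0,0,0],[1,0.3,-0.87,0,0,0,0],[1,0.35,-1,0,0,0,0],[1,0.35,-1,0,0,0,0],[1,0.35,-1,0,0,0,0],[1,0.35,-1,0,0,0,0],[1,0.35,-1,0,0,0,0]]'; python3 - <<'E'
from h import *
o=get_obs();print(to([.5897,.2534,.200]),R.from_quat(o['tool_rot']).as_matrix())
E
```

```text
t: 5.85
tool_pos: [0.5858, 0.2152, 0.2366]
tool_rot: [0.991, 0.134, -0.001, -0.001]
contact_force: [1.0, -0.7, -0.3]
grip_width: 0.0431
t: 6.55
tool_pos: [0.5905, 0.2521, 0.2375]
tool_rot: [0.991, 0.132, 0.0, 0.0]
contact_force: [-1.0, -0.1, 0.1]
grip_width: 0.043
[-0.0099 -0.0363  0.9376] [[ 0.9653  0.2611  0.0003]
 [ 0.2611 -0.9653 -0.0003]
 [ 0.0002  0.0003 -1.    ]]
```

```bash
cat >> h.py <<'E'
from scipy.optimize import least_squares
def cone(s,xy,base,zlo=.004,zhi=.050,freez=False):
    w=cloud(s);hsv=cv2.cvtColor(s['pixels'],cv2.COLOR_BGR2HSV);m=cv2.inRange(hsv,(105,120,30),(130,255,255))>0
    m&=(np.hypot(w[...,0]-xy[0],w[...,1]-xy[1])<.05)&(w[...,2]>base+zlo)&(w[...,2]<base+zhi);p=w[m]
    f=lambda q:np.hypot(p[:,0]-q[0],p[:,1]-q[1])-(.037-.2*(p[:,2]-base-(q[2] if freez else 0)))
    r=least_squares(f,[*xy,0],loss='soft_l1',f_scale=.001);return r.x,len(p),np.median(abs(r.fun))
E
python3 - <<'E'
from h import *
s=snap('side','side3');t=snap('top','top3')
for nm,f in(('side0',load('side0')),('side3',s),('top0',load('top0')),('top3',t)):
    print(nm,'stack',cone(f,(.59,.253),.033))
    print(nm,'held', cone(f,(.59,.253),.180) if nm[-1]=='3' else cone(f,(.556,-.254),.02))
a=np.hstack([cv2.resize(t['pixels'][130:270,60:220],None,fx=2.4,fy=2.4),cv2.resize(s['pixels'][160:360,70:250],(346,384))[:336]]);cv2.imwrite('pics/c3.png',a)
E
```

```text
side0 stack (array([0.5913, 0.2531, 0.    ]), 1044, np.float64(0.00043151112736375223))
side0 held (array([ 0.5578, -0.2566,  0.    ]), 544, np.float64(0.0008128488042488877))
side3 stack (array([0.5913, 0.2531, 0.    ]), 1053, np.float64(0.00043929582748317847))
side3 held (array([0.5901, 0.2509, 0.    ]), 1647, np.float64(0.00042460066941424346))
top0 stack (array([0.5915, 0.2534, 0.    ]), 545, np.float64(0.00037000228613248004))
top0 held (array([ 0.5578, -0.2564,  0.    ]), 514, np.float64(0.0003836628713947722))
top3 stack (array([0.5914, 0.2535, 0.    ]), 544, np.float64(0.00039615780722114524))
top3 held (array([0.5902, 0.2516, 0.    ]), 737, np.float64(0.00037936144597303795))
```

View pics/c3.png

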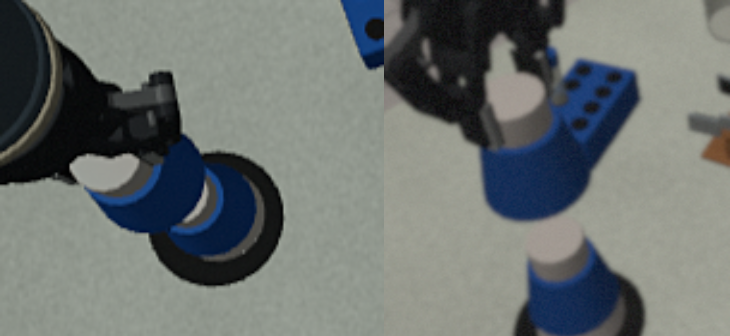

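The held cup hangs just above the stack and upright (left: held at (140,190), stack at (215,200)). Both cameras agree that it needs +1.2 mm in x and +2 mm in y. I correct that and lower.

```bash
python3 -m crank '[[1,0.04,-0.04,0.3,0,0,0],[1,0.04,-0.04,0.8,0,0,0],[1,0.04,-0.04,1.2,0,0,0],[1,0.04,-0.04,1.5,0,0,0],[1,0.04,-0.04,1.7,0,0,0],[1,0.04,-0.04,1.9,0,0,0],[1,0.04,-0.04,2.1,0,0,0],[1,0.04,-0.04,2.3,0,0,0],[1,0.04,-0.04,2.5,0,0,0],[1,0.04,-0.04,2.6,0,0,0],[1,0.04,-0.04,2.7,0,0,0],[1,0.04,-0.04,2.7,0,0,0]]'
```

```text
t: 7.85
tool_pos: [0.5912, 0.2552, 0.1289]
tool_rot: [0.991, 0.133, -0.0, 0.0]
contact_force: [-0.2, -0.5, -0.4]
grip_width: 0.0429
```

```bash
python3 -m crank '[[1,0,0,0.07,0,0,0],[1,0,0,0.13,0,0,0],[1,0,0,0.18,0,0,0],[1,0,0,0.22,0,0,0],[1,0,0,0.24,0,0,0],[1,0,0,0.24,0,0,0],[1,0,0,0.24,0,0,0]]'; python3 -c "
from h import *
for n in('side','top'):
    s=snap(n,n+'4');print(n,cone(s,(.5915,.2535),.062,.004,.05))
print(get_obs()['contact_force'])"
```

```text
t: 8.55
tool_pos: [0.5914, 0.2553, 0.1198]
tool_rot: [0.991, 0.133, 0.0, -0.0]
contact_force: [-0.3, 0.5, -0.5]
grip_width: 0.0428
side (array([0.591 , 0.2542, 0.    ]), 1114, np.float64(0.0004375201889601499))
top (array([0.5913, 0.2545, 0.    ]), 510, np.float64(0.0003732778883870601))
[ 0.064   0.3752 -0.1799]
```

```bash
python3 -m crank '[[1,0,0,0.02,0,0,0],[1,0,0,0.04,0,0,0],[1,0,0,0.05,0,0,0],[1,0,0,0.05,0,0,0],[1,0,0,0.05,0,0,0]]'
```

```text
t: 9.15
tool_pos: [0.5919, 0.2557, 0.1197]
tool_rot: [0.991, 0.132, 0.001, -0.0]
contact_force: [-4.1, -1.4, 15.3]
grip_width: 0.0426
```

Seated, with a 15 N reaction at the expected height. I ease off, open and rise.

```bash
python3 -m crank '[[1,0,0,-0.04,0,0,0],[1,0,0,-0.04,0,0,0],[0.4,0,0,-0.04,0,0,0],[0,0,0,-0.04,0,0,0],[0,0,0,-0.04,0,0,0],[0,0,0,-0.04,0,0,0],[0,0,0,-0.04,0,0,0],[0,0,0,-0.2,0,0,0],[0,0,0,-0.7,0,0,0],[0,0,0,-1.5,0,0,0],[0,0,0,-2.4,0,0,0],[0,0,0,-2.4,0,0,0]]'; python3 - <<'E'
from h import *
o=get_obs();print(o['grip_width'],o['tool_pos'])
for n in('side','top'):
    s=snap(n,n+'5');print(n,cone(s,(.5915,.2535),.062,.004,.05,True));w=cloud(s)
    m=(np.hypot(w[...,0]-.591,w[...,1]-.254)<.02)&(w[...,2]>.13)&(w[...,2]<.16);print(m.sum(),np.nanmedian(w[m],0) if m.any() else 0)
# vial
for n in('side5','top5'):
    s=load(n);w=cloud(s);m=(np.hypot(w[...,0]-.557,w[...,1]+.255)<.03)&(w[...,2]>.063)&(w[...,2]<.075);print('cap',n,m.sum(),np.nanmean(w[m],0))
    m=(np.hypot(w[...,0]-.557,w[...,1]+.255)<.03)&(w[...,2]>.024)&(w[...,2]<.064);p=w[m]
    f=lambda q:np.hypot(p[:,0]-q[0],p[:,1]-q[1])-.0122
    r=least_squares(f,[.557,-.255],loss='soft_l1',f_scale=.001);print('vialfit',r.x,len(p),np.median(abs(r.fun)))
    hsv=cv2.cvtColor(s['pixels'],cv2.COLOR_BGR2HSV);g=cv2.inRange(hsv,(45,120,60),(75,255,255))
    nn,l,st,ce=cv2.connectedComponentsWithStats(g);C=[]
    for i in range(1,nn):
        if st[i,4]>25: C.append(np.nanmedian(w[l==i],0));print(ce[i],C[-1])
    # tongs upper face points
    m=(w[...,0]>.44)&(w[...,0]<.70)&(abs(w[...,1]+.01)<.08)&(w[...,2]>.050)&(w[...,2]<.062);p=w[m][:,:2];c=p.mean(0);e=np.linalg.eigh(np.cov(p.T))[1][:,1];print('tongs axis',c,np.degrees(np.arctan(e[1]/e[0])))
s=load('side5');cv2.imwrite('pics/c5.png',s['pixels'])
E
```

```text
t: 10.35
tool_pos: [0.5937, 0.2564, 0.2194]
tool_rot: [0.991, 0.132, 0.004, -0.001]
contact_force: [0.6, 0.3, 0.4]
grip_width: 0.0857
0.08571475749764233 [0.5937 0.2564 0.2194]
side (array([ 0.5912,  0.2544, -0.0003]), 1131, np.float64(0.00042732906125884235))
510 [0.5907 0.2544 0.144 ]
top (array([ 0.5914,  0.2546, -0.0005]), 582, np.float64(0.00040311972964757886))
462 [0.5911 0.2538 0.1436]
cap side5 75 [ 0.5533 -0.2524  0.0664]
vialfit [ 0.5546 -0.2544] 159 0.0007667613990146472
[287.4938 213.8889] [ 0.5798 -0.029   0.0526]
[278.2222 230.2063] [0.5657 0.0148 0.0517]
tongs axis [ 0.5423 -0.0161] 16.685650201919614
cap top5 161 [ 0.5541 -0.2534  0.067 ]
vialfit [ 0.5547 -0.2544] 91 0.00031997878906906557
[300.4868 224.1053] [ 0.5816 -0.0309  0.0568]
[275.3649 231.7297] [0.5663 0.0136 0.0569]
tongs axis [ 0.5342 -0.0216] 16.28193524809786
```

View pics/c5.png

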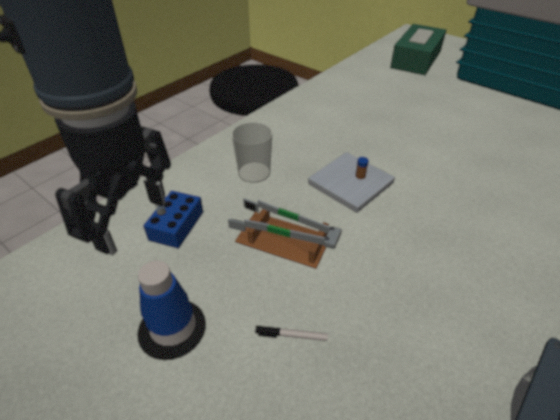

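The stack now has three tiers and is upright on its mat, with its top at z = 0.143 m. The vial stands at pixel (362,168) and the tongs are untouched. Next I move over the tongs.

```bash
python3 -c "
from h import *
print(to([.5745,-.0095,.219]))"
```

```text
[-2.1541  6.2783 -0.1085]
```

```bash
python3 -m crank '[[0,-0.2,0.6,0,0,0,0],[0,-0.5,1.5,0,0,0,0],[0,-0.85,2.5,0,0,0,-0.1],[0,-1.2,3.5,0,0,0,-0.2],[0,-1.5,4.5,0,0,0,-0.32],[0,-1.85,5.4,0,0,0,-0.32],[0,-2.05,6,0,0,0,-0.32],[0,-2.1,6.25,0.3,0,0,-0.32],[0,-2.1,6.25,0.9,0,0,-0.32],[0,-2.1,6.25,1.6,0,0,-0.32],[0,-2.1,6.25,2.2,0,0,-0.32],[0,-2.1,6.25,2.4,0,0,-0.32]]' && python3 -m crank '[[0,0,0,0,0,0,0],[0,0,0,0,0,0,0],[0,0,0,0,0,0,0],[0,0,0,0,0,0,0]]'; python3 - <<'E'
from h import *
o=get_obs();m=R.from_quat(o['tool_rot']).as_matrix();print(m,np.degrees(np.arctan2(m[1,0],m[0,0])))
print(to([.5745,-.0095,.029]))
E
```

```text
t: 11.65
tool_pos: [0.5739, -0.0068, 0.1141]
tool_rot: [0.989, 0.147, -0.003, -0.001]
contact_force: [-0.0, 0.8, -0.6]
grip_width: 0.0856
t: 12.05
tool_pos: [0.5765, -0.0078, 0.1187]
tool_rot: [0.989, 0.146, 0.001, 0.0]
contact_force: [0.2, -0.2, 1.1]
grip_width: 0.0856
[[ 0.9571  0.2896  0.0018]
 [ 0.2896 -0.9571  0.0001]
 [ 0.0018  0.0004 -1.    ]] 16.833627876139033
[-0.0648  0.0239  2.2429]
```

```bash
python3 -m crank '[[0,-0.05,0.02,0.5,0,0,0],[0,-0.05,0.02,1.1,0,0,0],[0,-0.05,0.02,1.6,0,0,0],[0,-0.05,0.02,2,0,0,0],[0,-0.05,0.02,2.24,0,0,0],[0,-0.05,0.02,2.24,0,0,0],[0,-0.05,0.02,2.24,0,0,0],[0,-0.05,0.02,2.24,0,0,0]]'; python3 - <<'E'
from h import *
print(to([.5745,-.0095,.029]))
s=snap('side','side6');t=snap('top','top6')
a=np.hstack([cv2.resize(t['pixels'][150:300,230:350],(384,480)),cv2.resize(s['pixels'][170:280,210:360],(396,290))[:480] if 0 else cv2.copyMakeBorder(cv2.resize(s['pixels'][170:280,210:360],(396,290)),0,190,0,0,0)])
cv2.imwrite('pics/c6.png',a)
E
```

```text
t: 12.85
tool_pos: [0.5749, -0.0093, 0.0291]
tool_rot: [0.989, 0.146, 0.001, 0.0]
contact_force: [-0.0, -0.5, -1.3]
grip_width: 0.0854
[-0.0113  0.0009  0.002 ]
```

View pics/c6.png

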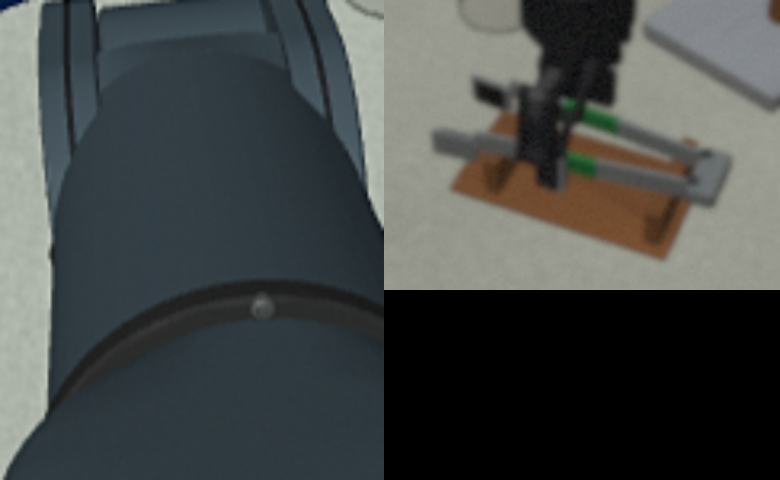

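The fingers straddle the tongs, with the near finger in front of the near green pad at (550,140). I close part way and read the width.

```bash
python3 -m crank '[[0.2,0,0,0,0,0,0],[0.35,0,0,0,0,0,0],[0.4,0,0,0,0,0,0],[0.4,0,0,0,0,0,0],[0.4,0,0,0,0,0,0],[0.4,0,0,0,0,0,0],[0.4,0,0,0,0,0,0]]' 25
```

```text
t: 13.65
tool_pos: [0.5747, -0.0093, 0.0288]
tool_rot: [0.989, 0.146, 0.001, 0.0]
contact_force: [-1.6, 0.4, 8.3]
grip_width: 0.0513
```

```bash
python3 -m crank '[[0.43,0,0,0,0,0,0],[0.46,0,0,0,0,0,0],[0.46,0,0,0,0,0,0],[0.46,0,0,0,0,0,0],[0.46,0,0,0,0,0,0]]' && python3 -m crank '[[0.46,0,0,-0.1,0,0,0],[0.46,0,0,-0.3,0,0,0],[0.46,0,0,-0.6,0,0,0],[0.46,0,0,-1,0,0,0],[0.46,0,0,-1.5,0,0,0],[0.46,0,0,-2,0,0,0],[0.46,0,0,-2.5,0,0,0],[0.46,0,0,-2.8,0,0,0],[0.46,0,0,-3,0,0,0],[0.46,0,0,-3,0,0,0],[0.46,0,0,-3,0,0,0],[0.46,0,0,-3,0,0,0]]'; python3 - <<'E'
from h import *
o=get_obs();print(o['tool_pos'])
s=snap('side','side7')
cv2.imwrite('pics/c7.png',cv2.resize(s['pixels'][60:280,190:420],None,fx=3,fy=3)[:600])
E
```

```text
t: 14.15
tool_pos: [0.5752, -0.0093, 0.0295]
tool_rot: [0.989, 0.146, 0.001, 0.0]
contact_force: [-1.3, 0.9, 14.3]
grip_width: 0.0462
t: 15.35
tool_pos: [0.5737, -0.0094, 0.1472]
tool_rot: [0.989, 0.146, -0.001, -0.0]
contact_force: [-0.4, 0.6, -0.3]
grip_width: 0.0464
[ 0.5737 -0.0094  0.1472]
```

View pics/c7.png

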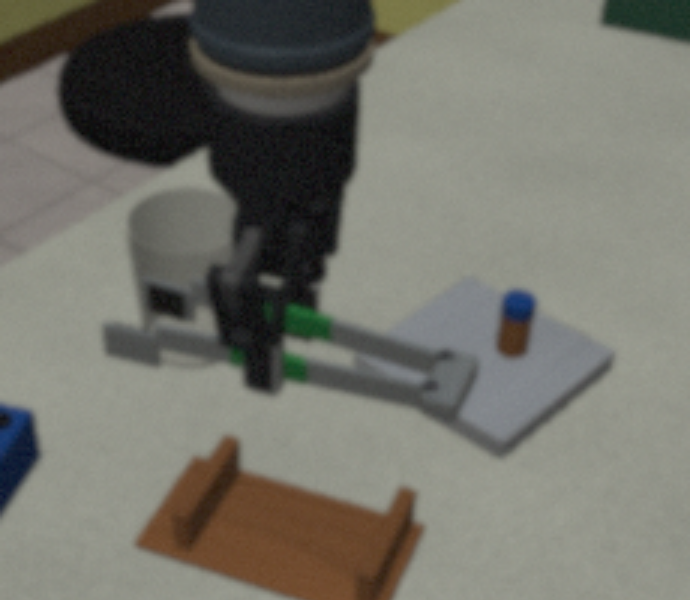

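The tongs are held level, with jaws at left (130,340) and bridge at (450,385); the rest is empty and the vial stands at (515,325). I carry them to hover with the jaws above the vial.

```bash
python3 -m crank '[[0.46,-0.2,0.3,0,0,0,0],[0.46,-0.6,0.8,0,0,0,0],[0.46,-1.1,1.45,0,0,0,0],[0.46,-1.65,2.2,0,0,0,0],[0.46,-2.25,3,0,0,0,0],[0.46,-2.8,3.7,0,0,0,0],[0.46,-3.35,4.4,0,0,0,0],[0.46,-3.8,5,0,0,0,0],[0.46,-4.15,5.45,0,0,0,0],[0.46,-4.35,5.72,0,0,0,0],[0.46,-4.35,5.72,0,0,0,0],[0.46,-4.35,5.72,0,0,0,0]]' && python3 -m crank '[[0.46,0,0,0.3,0,0,0],[0.46,0,0,0.6,0,0,0],[0.46,0,0,0.9,0,0,0],[0.46,0,0,0.9,0,0,0],[0.46,0,0,0.9,0,0,0],[0.46,0,0,0.9,0,0,0]]'; python3 - <<'E'
from h import *
o=get_obs();print(o['tool_pos'],o['contact_force'],to([.4733,-.2790,.035]))
s=snap('side','side8');t=snap('top','top8')
m=R.from_quat(o['tool_rot']).as_matrix();jp=o['tool_pos']+.085*m[:,0]+np.array([0,0,.007]);print('jaw pred',jp,proj(t,jp),proj(s,jp))
cu,cv=proj(t,jp);cu=int(cu);cv=int(cv)
a=np.hstack([cv2.resize(t['pixels'][cv-45:cv+45,cu-45:cu+45],(400,400),interpolation=cv2.INTER_CUBIC)])
cu,cv=proj(s,jp);cu=int(cu);cv=int(cv);a=np.hstack([a,cv2.resize(s['pixels'][cv-45:cv+45,cu-45:cu+45],(400,400),interpolation=cv2.INTER_CUBIC)])
cv2.imwrite('pics/c8.png',a)
E
```

```text
t: 16.6
tool_pos: [0.4741, -0.278, 0.1479]
tool_rot: [0.989, 0.146, 0.0, -0.0]
contact_force: [0.7, 1.0, -1.9]
grip_width: 0.0462
t: 17.2
tool_pos: [0.4742, -0.2787, 0.1123]
tool_rot: [0.989, 0.146, 0.0, 0.0]
contact_force: [-0.2, -0.2, -1.0]
grip_width: 0.0464
[ 0.4742 -0.2787  0.1123] [-0.1914 -0.2411 -0.9593] [-0.0231 -0.0007  1.9315]
jaw pred [ 0.5555 -0.2541  0.1193] (np.float64(436.5373557163359), np.float64(238.10288534891714)) (np.float64(365.43290113014467), np.float64(138.32594178750065))
```

View pics/c8.png

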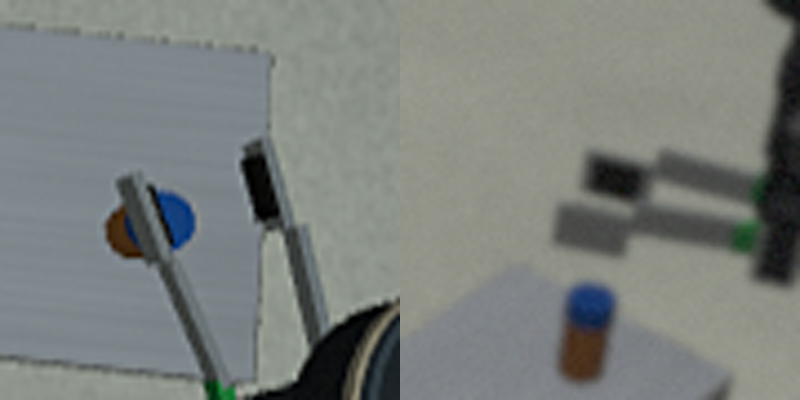

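The jaws straddle the spot above the vial (top crop: jaws at (145,220) and (262,185), cap at (165,220) below). I check the jaw offset in the tool frame from the depth.

```bash
python3 - <<'E'
from h import *
o=get_obs();m=R.from_quat(o['tool_rot']).as_matrix()
for n in('top8','side8'):
    w=cloud(load(n));q=(w-o['tool_pos'])@m  # tool coords
    for sg in(-1,1):
        k=(q[...,0]>.05)&(q[...,0]<.115)&(q[...,2]<.02)&(q[...,2]>-.03)&(sg*q[...,1]>.008)&(abs(q[...,1])<.045)
        k2=k&(q[...,0]>.075)
        p=q[k2];print(n,sg,k.sum(),'xmax',np.percentile(q[k][:,0],98),'y pct',np.percentile(p[:,1],[5,25,50,75,95]),'z',np.percentile(p[:,2],[3,50,97]))
E
```

```text
top8 -1 213 xmax 0.10124854705278498 y pct [-0.0264 -0.0257 -0.0249 -0.0229 -0.0196] z [-0.0203 -0.016   0.0029]
top8 1 235 xmax 0.1011994737792539 y pct [0.0192 0.0201 0.0212 0.0235 0.026 ] z [-0.02   -0.0153  0.0015]
side8 -1 247 xmax 0.10123474473935455 y pct [-0.0274 -0.0263 -0.0252 -0.0243 -0.0226] z [-0.0189 -0.0089  0.0033]
side8 1 228 xmax 0.10137346978147618 y pct [0.0185 0.0198 0.0208 0.0228 0.025 ] z [-0.0184 -0.009   0.0026]
```

```bash
python3 -m crank '[[0.46,-0.02,0,0.3,0,0,0],[0.46,-0.02,0,0.7,0,0,0],[0.46,-0.02,0,1,0,0,0],[0.46,-0.02,0,1.2,0,0,0],[0.46,-0.02,0,1.4,0,0,0],[0.46,-0.02,0,1.6,0,0,0],[0.46,-0.02,0,1.75,0,0,0],[0.46,-0.02,0,1.87,0,0,0],[0.46,-0.02,0,1.93,0,0,0],[0.46,-0.02,0,1.93,0,0,0],[0.46,-0.02,0,1.93,0,0,0]]'; python3 - <<'E'
from h import *
o=get_obs();print(o['contact_force'],to([.4733,-.2790,.035]))
s=snap('side','side9');t=snap('top','top9')
a=np.hstack([cv2.resize(t['pixels'][195:285,370:460],(400,400),interpolation=cv2.INTER_CUBIC),cv2.resize(s['pixels'][125:215,315:405],(400,400),interpolation=cv2.INTER_CUBIC)])
cv2.imwrite('pics/c9.png',a)
E
```

```text
t: 18.4
tool_pos: [0.4733, -0.279, 0.0351]
tool_rot: [0.989, 0.146, 0.0, 0.0]
contact_force: [0.2, -0.2, -0.9]
grip_width: 0.0468
[ 0.1764 -0.1871 -0.8602] [-0.0003 -0.0008  0.0024]
```

View pics/c9.png

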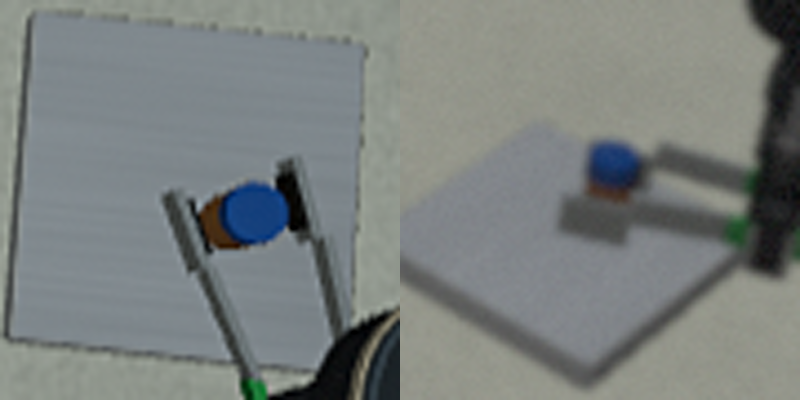

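The vial is upright between the jaws (top crop: cap at (255,212), jaws at (185,230) and (295,200)). I close slowly at 25 N.

```bash
python3 -m crank '[[0.48,0,0,0,0,0,0],[0.49,0,0,0,0,0,0],[0.5,0,0,0,0,0,0],[0.51,0,0,0,0,0,0],[0.52,0,0,0,0,0,0],[0.53,0,0,0,0,0,0],[0.54,0,0,0,0,0,0],[0.56,0,0,0,0,0,0],[0.6,0,0,0,0,0,0],[0.65,0,0,0,0,0,0],[0.65,0,0,0,0,0,0],[0.65,0,0,0,0,0,0]]' 25 && python3 -m crank '[[0.65,0,0,0,0,0,0],[0.65,0,0,0,0,0,0],[0.65,0,0,0,0,0,0],[0.65,0,0,0,0,0,0]]'
```

```text
t: 19.7
tool_pos: [0.4732, -0.2789, 0.0349]
tool_rot: [0.989, 0.146, 0.0, -0.0]
contact_force: [-1.2, -0.7, -0.4]
grip_width: 0.0381
t: 20.1
tool_pos: [0.4732, -0.279, 0.0349]
tool_rot: [0.989, 0.146, -0.0, -0.0]
contact_force: [-1.1, -0.4, -0.0]
grip_width: 0.0381
```

Closing stopped at 38 mm, so the jaws are on the vial. I lift about 135 mm.

```bash
python3 -m crank '[[0.65,0,0,-0.08,0,0,0],[0.65,0,0,-0.2,0,0,0],[0.65,0,0,-0.4,0,0,0],[0.65,0,0,-0.7,0,0,0],[0.65,0,0,-1.05,0,0,0],[0.65,0,0,-1.45,0,0,0],[0.65,0,0,-1.9,0,0,0],[0.65,0,0,-2.35,0,0,0],[0.65,0,0,-2.75,0,0,0],[0.65,0,0,-3.1,0,0,0],[0.65,0,0,-3.3,0,0,0],[0.65,0,0,-3.4,0,0,0]]' && python3 -m crank '[[0.65,0,0,0,0,0,0],[0.65,0,0,0,0,0,0],[0.65,0,0,0,0,0,0],[0.65,0,0,0,0,0,0],[0.65,0,0,0,0,0,0]]'; python3 - <<'E'
from h import *
s=snap('side','side10');t=snap('top','top10')
w=cloud(s);hsv=cv2.cvtColor(s['pixels'],cv2.COLOR_BGR2HSV)
near=(np.hypot(w[...,0]-.555,w[...,1]+.254)<.03)&(w[...,2]>.1)
b=near&(cv2.inRange(hsv,(105,120,30),(130,255,255))>0);a=near&(cv2.inRange(hsv,(3,90,30),(20,255,255))>0)
for nm,m in(('cap',b),('amber',a)): p=w[m];print(nm,len(p),np.median(p,0),p.min(0)[2],p.max(0)[2])
c=(s['pixels'][60:215,280:460]);c=cv2.resize(c,None,fx=2.2,fy=2.2)
d=cv2.resize(s['pixels'],(400,300));H=max(c.shape[0],300)
pad=lambda i:cv2.copyMakeBorder(i,0,H-i.shape[0],0,0,0)
cv2.imwrite('pics/c10.png',np.hstack([pad(c),pad(d)]))
for n,u in(('side0',s),('top0',t)):print(n,cone(u,(.5915,.2535),.062,.004,.05,True)[0])
E
```

```text
t: 21.3
tool_pos: [0.4734, -0.2791, 0.1722]
tool_rot: [0.989, 0.146, 0.001, 0.0]
contact_force: [-0.1, 0.1, -1.7]
grip_width: 0.038
t: 21.8
tool_pos: [0.473, -0.2789, 0.1705]
tool_rot: [0.989, 0.146, -0.0, -0.0]
contact_force: [-0.2, 1.0, -0.3]
grip_width: 0.0377
cap 89 [ 0.5497 -0.2482  0.2003] 0.1912418273439691 0.2029506222591163
amber 1 [ 0.5468 -0.2503  0.1857] 0.1857030092141972 0.1857030092141972
side0 [ 0.5911  0.2545 -0.0006]
top0 [ 0.5914  0.2546 -0.0003]
```

View pics/c10.png

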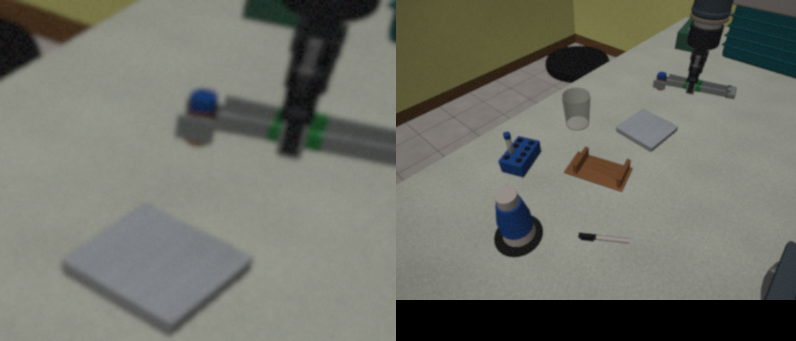

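The vial is held upright in the jaws (left crop: cap at (203,100)), about 136 mm above the block. The stack, marker, beaker and rack are in place. I hold briefly to check the grip is steady, then hand in.

```bash
python3 -m crank '[[0.65,0,0,0,0,0,0],[0.65,0,0,0,0,0,0],[0.65,0,0,0,0,0,0],[0.65,0,0,0,0,0,0],[0.65,0,0,0,0,0,0],[0.65,0,0,0,0,0,0],[0.65,0,0,0,0,0,0],[0.65,0,0,0,0,0,0]]'; python3 - <<'E'
from h import *
s=snap('side','side11');w=cloud(s);hsv=cv2.cvtColor(s['pixels'],cv2.COLOR_BGR2HSV)
b=(np.hypot(w[...,0]-.555,w[...,1]+.254)<.03)&(w[...,2]>.1)&(cv2.inRange(hsv,(105,120,30),(130,255,255))>0)
p=w[b];print(len(p),np.median(p,0),p[:,2].max(),get_obs()['grip_width'])
if len(p)>60 and p[:,2].max()>.195: finish_job();print('handed in')
E
```

```text
t: 22.7
tool_pos: [0.4732, -0.2789, 0.1709]
tool_rot: [0.989, 0.146, 0.0, -0.0]
contact_force: [-0.8, -0.4, -0.7]
grip_width: 0.0378
91 [ 0.55   -0.248   0.2006] 0.20355354176530277 0.03787132586058347
the job is handed in; nothing more can be done
handed in
```

The job is done and handed in at about 23 s. I nested the cover cup on the stack and let go of it. Then I took the tongs from their rest, closed them on the vial at 25 N and lifted it straight up.

Last checks:
- **Vial:** it is upright in the jaws, with the cap top at z ≈ 0.203 m. That puts its underside about 136 mm above the block. A second look 0.9 s later showed no slip, and the grip held steady at 38 mm.
- **Stack:** the new cup is fully seated and upright on the mat, with its top at 0.143 m as expected. Both cameras put it about 1 mm from where the stack cup stood, inside the 2.5 mm of play.
- **Bystanders:** the marker, beaker and rack look unmoved in the last view, judged by eye only.
- **Forces:** the highest reading I saw was about 15 N, when seating the cup.

No check failed. Camera positions differed by 1 to 2 mm between cameras and fitting methods, which is within the calibration.

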